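Stack the microscope condenser on its carrier

TASK

Put the condenser together on the stub of the white carrier plate, one part at a time from the bottom up: first the wide mounting ring, on it the iris ring with the lever, on that the narrow lens barrel, and last the dust cap over the barrel, so that each lies flat and fully down. Lower every part into place before letting go rather than dropping it, and leave the eyepiece, the focusing knob and the objective standing where they are.

Things in the scene. Friction and masses are not known exactly. Their poses are not given: they have to be found in the camera images.
- carrier: Target, fixed: white square cast plate, 110 x 110 mm, 14 mm thick, with an upright steel stub at its centre, 22 mm in diameter and 50 mm high above the plate (chamfered top, 64 mm above the table), and a black painted disc round the stub. Origin at the centre of the plate's underside, on the table; z up, x and y along its sides. Its yaw does not matter.
- stub_top (a point): Centre of the top of the carrier's stub, 64 mm above the table and 50 mm above the plate.
- mount_ring: Origin at the centre of the underside, z up along its axis. Starts upright on the table. Mounting ring, the widest part: black flat ring, 66 mm outer diameter, 30 mm bore, 18 mm high, six small steel screw heads on top. Goes first, flat on the plate.
- iris_ring: Origin at the centre of the underside, z up along its axis. Starts upright on the table. Iris ring: black flat ring, 60 mm outer diameter, 30 mm bore, 12 mm high, with a thin steel lever (9 mm end knob) along its own +x, 6 mm up, reaching 56 mm from the axis. Grip it across its own y axis to keep off the lever; it may end at any yaw. Goes second, flat on the mounting ring.
- lens_barrel: Origin at the centre of the underside, z up along its axis. Starts upright on the table. Lens barrel: plain aluminium tube, 38 mm outer diameter, 30 mm bore, 28 mm high, open at both ends. Goes third, on the iris ring.
- dust_cap: Origin at the centre of the underside, z up along its axis. Starts upright on the table. Dust cap: black plastic cap, closed on top and open below, 58 mm outer diameter, 50 mm inside, 36 mm high (inside depth 32 mm), with a round knob on its top centre, 18 mm in diameter, from 36 to 50.5 mm above the origin. Goes last: over the lens barrel, its rim resting on the iris ring.
- eyepiece: Bystander, to be left alone: loose dark steel eyepiece standing upright, 34 mm greatest diameter, 58 mm high, with a glass disc on top. Origin at the centre of its underside.
- focus_knob: Bystander, to be left alone: loose black fluted knob, about 35 mm in diameter and 16 mm high, with a 12 mm steel shaft standing up from it to 30 mm. Origin at the centre of its underside.
- objective: Bystander, to be left alone: loose brass objective standing nose up, 24 mm in diameter, tapering to its top at 38 mm. Origin at the centre of its underside.
Not all that is in view belongs to the job. What is shaped like the dust_cap but turquoise is not meant.

How it is judged:
By the outcome, as a careful person would: the job done as asked, in the order asked, and still so for the second after the job is handed in, with the robot touching nothing.
It also fails if it takes over 123 s, if anything falls off the work surface, if the arm or the gripper's body presses on something with over 40 N, if the wrist force passes 120 N, or if a joint passes its speed limit or range.

ROBOT

A 6-joint arm with a two-finger parallel gripper is mounted at the origin on the work surface. World frame = base frame: x ahead of the robot, y to its left, z up, the work surface at z = 0. Lengths are in m, angles in rad, forces in N, time in s.
With the tool pointing down it reaches from about 0.275 to 0.75 m from the base axis. Payload 10.2 kg.
Tool frame: the origin (TCP) lies on the centre line of the jaws, within the pads' length; the fingertips stand 11 mm ahead of it and the grasp point (between the pads) lies 8 mm behind it; z points along the fingers, y is the line along which they close (so a half turn about z gives the same grasp; the last joint's range is limited). The gripper opens to 88 mm and grips with 3 to 60 N. Pads are 18 mm wide; open, the fingers measure 123 mm over their backs; the gripper's body (75 mm by 187 mm) begins 45 mm behind the grasp point.
Start: joints at [-1.444, 0.313, 1.498, -0, 1.331, -0.223], TCP at [0.18, -0.493, 0.25] pointing down, gripper open.
Joint ranges: [-2.94, 2.94], [-0.97, 2.17], [0.19, 2.56], [-1.23, 4.37], [0.02, 3.11], [-2.88, 2.88]. Speed limits (rad/s): [2.39, 2.39, 3.01, 3.14, 3.14, 3.14].

INTERFACE

Orientations are given as a rotation vector (axis times angle).
In Python, from rig import * gives the robot as it stands.
- The arm moves only by the tool carry_out, never from a script. Its argument "motion" is a list that holds one entry, the list of rows, each a list of 5 numbers: the shift along the tool's x, y, z each as a share of 0.1 m, from -1 to 1, then the turn about the tool's z as a share of 360 degrees, from -1 to 1, then the opening, from -1 (shut) to 1 (fully open). In form: [[[dx, dy, dz, twist, hand], ...]]. A call has 1 to 12 rows; each row shifts and turns the commanded pose from where the row before left it, along the tool's axes as they then stand; what a row does not reach is not made up. A row lasts 1/10 s, in which the tool goes at most 50 mm and 8.59 degrees, less where a joint would pass 70% of its speed; a pose out of reach is approached as far as the arm can. A call with a number of a shift or a turn outside -1 to 1 is refused whole. A call with a gripper value outside its range is refused whole. The fingers move at their own pace and stop on an object; "force" is the grip in N (left out, the last holds). Time passes only in rows, so rows that do not move let the fingers close. It gives the time, the measured TCP pose, the force, the opening and the grip force at its end, in the units of the state.
- get_state(): the state, without advancing time (a new reading comes with each control period).
- get_image(name): name is "scene" or "top" or "wrist"; returns a dict with "img" (384x512x3 uint8, blue, green, red), "fx", "fy", "cx", "cy" (pixels), "pose" (4x4, takes a point from camera to world coordinates). Camera axes: x right, y up, looking along -z (the intrinsics and any distortion apply to the point x, -y, -z); pixel columns grow to the right and rows downward; lengths in m; the calibration is good to about 2 mm. The wrist camera is an equidistant fisheye: a pixel r from the principal point sees the ray r / f radians off the axis. A picture is of the moment at which its call begins. There is no depth.
- sign_off(): hands the job in; it is judged then, once.
The state is a dict: "clock": time; "qpos": joint angles; "joint_velocities": joint speeds; "tau": joint torques, N m; "tool_pos": TCP position; "eef_rot": TCP orientation; "ft_force": force on the tool from outside, world axes, zero at the start; "moment": the same for the moment, N m; "gripper_width": finger opening in m; "grip_force": force on a finger pad.
Only numpy, scipy, OpenCV 4.12 (cv2) and the standard library are available. Lean on these libraries where they do the work, as an engineer would, in place of code of your own. Each camera call takes 0.05 s, during which the arm holds its last target. There are 200 camera calls.

## Working session

There is one attempt and no reset: what is moved stays moved. The work goes in short steps, Python scripts to look and compute and a tool call to move; the robot and the scene stay as the last step left them, time stands still between calls to the robot, and variables do not carry over. Pictures are saved under pics/ and viewed, at most 14 in all, crops included, and the job is handed in when it is done.

Besides the shell and the picture viewer there is one more tool, called after "Call:" as name(argument=value, ...) on one line, values as JSON. carry_out: Moves the arm, as the interface text tells. Shift numbers are shares of 0.1 m and turn numbers shares of 360 degrees, none past 1 either way. Its arguments: {"type":"object","properties":{"motion":{"type":"array","items":{"type":"array","items":{"type":"array","items":{"type":"number"}}}},"force":{"type":"number"}},"required":["motion"]}

```bash
mkdir -p pics; ls
cat > h.py <<'E'
from rig import *
import numpy as np, cv2
def snap(name,fn):
    d=get_image(name); cv2.imwrite('pics/'+fn+'.png',d['img']); 
    np.savez('pics/'+fn+'.npz',**d); return d
def ray(d,u,v):
    x=(u-d['cx'])/d['fx']; y=(v-d['cy'])/d['fy']
    return x,y
E
python3 - <<'E'
from h import *
for n in ('scene','top','wrist'):
    d=snap(n,n+'0'); print(n,[k for k in d],d['fx'],d['fy'],d['cx'],d['cy']); print(np.round(d['pose'],4)); print({k:d[k] for k in d if k not in('img','pose','fx','fy','cx','cy')})
a=cv2.imread('pics/scene0.png');b=cv2.imread('pics/top0.png')
s=get_state();print(s)
E
```

```text
pics
scene ['img', 'fx', 'fy', 'cx', 'cy', 'pose'] 391.17606461081544 391.17606461081544 251.22121094259398 198.72976722968423
[[ 0.7466 -0.4011  0.5308  0.996 ]
 [ 0.6652  0.4634 -0.5854 -0.4289]
 [-0.0112  0.7902  0.6128  0.5517]
 [ 0.      0.      0.      1.    ]]
{}
top ['img', 'fx', 'fy', 'cx', 'cy', 'pose'] 470.7082124480207 470.7082124480207 248.70418832371757 191.3155071166097
[[-0.005   0.9942 -0.107   0.4333]
 [-0.9999 -0.0064 -0.0135  0.0309]
 [-0.0141  0.107   0.9942  1.3379]
 [ 0.      0.      0.      1.    ]]
{}
wrist ['img', 'fx', 'fy', 'cx', 'cy', 'pose'] 297.3186396354542 297.3186396354542 258.17254204118734 189.80267696811435
[[ 0.3424  0.8964  0.2814  0.2531]
 [-0.9396  0.327   0.1014 -0.4669]
 [-0.0011 -0.2991  0.9542  0.3845]
 [ 0.      0.      0.      1.    ]]
{}
{'clock': 0.15, 'qpos': array([-1.44440980e+00,  3.13335105e-01,  1.49818519e+00,  3.14925294e-05,
        1.33099781e+00, -2.23415724e-01]), 'joint_velocities': array([ 0.00021662, -0.00100029, -0.00223468, -0.00048407, -0.00080533,
        0.00041654]), 'tau': array([ 1.35624105e-03, -4.02304888e+01, -2.52316940e+01,  6.94637303e-02,
        3.44259501e-02, -7.80761047e-05]), 'tool_pos': array([ 0.17989272, -0.49306199,  0.24931469]), 'eef_rot': array([-3.09275698e+00, -5.46498792e-01, -1.18453486e-04]), 'ft_force': array([0.31076761, 0.31009713, 0.32026825]), 'moment': array([0.00731465, 0.02698499, 0.07760317]), 'grip_force': 0.0, 'gripper_width': 0.08840411447482294}
```

View pics/top0.png

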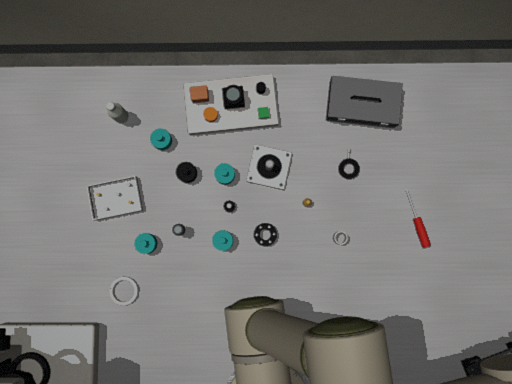

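View pics/scene0.png

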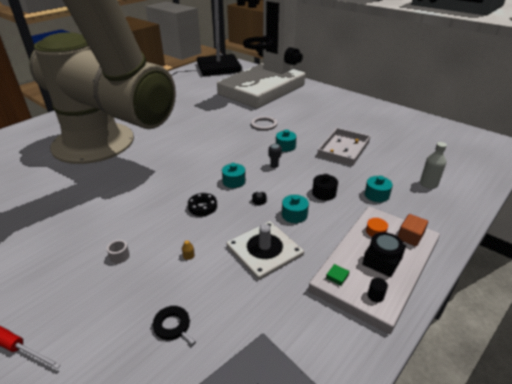

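The top view shows the carrier (270,167), iris ring (348,168) with its lever pointing up to (349,151), mount ring (265,234), barrel (341,238) and black cap (187,172). The turquoise caps are lookalikes, and one at (225,174) stands near the carrier. In the scene view the carrier is at (265,248), mount ring (202,204), iris (171,322), barrel (118,250) and black cap (325,187).

```bash
cat >> h.py <<'E'
def load(fn): return dict(np.load('pics/'+fn+'.npz'))
def cast(d,u,v,fish=False):
    x=(u-d['cx'])/d['fx']; y=(v-d['cy'])/d['fy']
    if fish:
        t=np.hypot(x,y); k=np.sin(t)/max(t,1e-9); c=np.array([x*k,-y*k,-np.cos(t)])
    else: c=np.array([x,-y,-1.])
    return d['pose'][:3,3].astype(float), d['pose'][:3,:3]@(c/np.linalg.norm(c))
def onz(d,u,v,z,fish=False):
    o,r=cast(d,u,v,fish); return o+r*(z-o[2])/r[2]
def proj(d,p,fish=False):
    c=d['pose'][:3,:3].T@(np.asarray(p)-d['pose'][:3,3]); x,y,z=c[0],-c[1],-c[2]
    if fish:
        h=np.hypot(x,y); t=np.arctan2(h,z)/max(h,1e-9); x,y=x*t,y*t
    else: x,y=x/z,y/z
    return np.array([d['cx']+d['fx']*x,d['cy']+d['fy']*y])
def tri(r1,r2):
    (o1,a),(o2,b)=r1,r2; s=np.linalg.lstsq(np.c_[a,-b],o2-o1,rcond=None)[0]
    p,q=o1+a*s[0],o2+b*s[1]; return (p+q)/2,np.linalg.norm(p-q)
def blobs(mask,lo=15,hi=1e9):
    n,l,s,c=cv2.connectedComponentsWithStats(mask.astype(np.uint8))
    return [(c[i],s[i]) for i in range(1,n) if lo<=s[i][4]<=hi]
E
python3 - <<'E'
from h import *
t=load('top0'); g=t['img'].astype(int); m=g.max(2)<75
m[:,:]&=True
names={'mount':(265,234,.012),'iris':(348,168,.006),'cap':(187,172,.025),'stub':(270,167,.014),'knob':(230,206,.01),'eyep':(179,230,.03)}
B=blobs(m,20,3000)
for n,(u,v,z) in names.items():
    for c,s in B:
        if np.hypot(*(c-(u,v)))<14: print(n,np.round(c,1),s,np.round(onz(t,*c,z),3))
for n,u,v,z in [('barrel',341,238,.028),('obj',308,203,.02),('turq',225,174,.036),('levertip',349,151,.006),('carrier',270,167,.014)]: print(n,np.round(onz(t,u,v,z),3))
E
```

```text
mount [265.3 234.1] [254 223  23  23 307] [0.455 0.003 0.012]
iris [348.8 168.4] [339 158  21  21 252] [ 0.641 -0.237  0.006]
cap [186.5 172.2] [176 162  22  22 361] [0.63  0.224 0.025]
stub [268.8 166.3] [257 154  25  24 396] [ 0.647 -0.009  0.014]
knob [229.3 206.1] [224 201  12  11  88] [0.535 0.104 0.01 ]
eyep [179.8 229.5] [173 224  13  11  63] [0.469 0.24  0.03 ]
barrel [ 0.443 -0.206  0.028]
obj [ 0.541 -0.117  0.02 ]
turq [0.623 0.115 0.036]
levertip [ 0.691 -0.239  0.006]
carrier [ 0.645 -0.012  0.014]
```

View pics/wrist0.png

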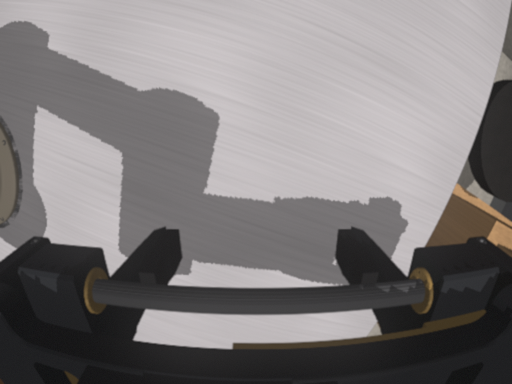

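The wrist view shows only the open fingers (rows 230 to 330) and bare table. I'll turn to yaw 0 and move over the parts.

Call:
carry_out(motion=[[[0,0,0,0.0185,1],[0,0,0,0.0185,1],[0,0,0,0.0185,1],[0.3,-0.39,0,0,1],[0.3,-0.39,0,0,1],[0.3,-0.39,0,0,1],[0.3,-0.39,0,0,1],[0.3,-0.39,0,0,1],[0.3,-0.39,0,0,1],[0.3,-0.39,0,0,1],[0.3,-0.39,0,0,1],[0,0,0,0,1]]], force=20)

```text
clock: 1.35
tool_pos: [0.4217, -0.1768, 0.2497]
eef_rot: [-3.141, -0.012, -0.001]
ft_force: [0.1, 0.5, 0.1]
gripper_width: 0.0878
grip_force: 0.0
```

Run:
```python
from h import *
d=snap('wrist','wA'); print(np.round(d['pose'],3)); s=get_state(); print(s['clock'],s['tool_pos'],s['eef_rot'])
```

```text
[[ 0.007  0.954  0.299  0.499]
 [-1.     0.007  0.001 -0.177]
 [-0.001 -0.299  0.954  0.385]
 [ 0.     0.     0.     1.   ]]
1.4 [ 0.420524   -0.17886125  0.2495496 ] [-3.14128306e+00 -9.44641108e-03  4.26895174e-04]
```

Call:
carry_out(motion=[[[0.25,-0.4,0,0,1],[0.25,-0.4,0,0,1],[0.25,-0.4,0,0,1],[0.25,-0.4,0,0,1],[0.25,-0.4,0,0,1],[0,0,0,0,1],[0,0,0,0,1]]])

```text
clock: 2.1
tool_pos: [0.5442, 0.0184, 0.2492]
eef_rot: [3.141, 0.002, -0.002]
ft_force: [0.7, 0.9, -0.7]
gripper_width: 0.0884
grip_force: 0.0
```

Run:
```python
from h import *
d=snap('wrist','wB'); s=get_state(); print(s['clock'],s['tool_pos'],s['eef_rot'])
```

```text
2.15 [0.54401239 0.01776259 0.24943612] [ 3.14129058e+00 -2.41392424e-04 -1.29706883e-03]
```

View pics/wA.png

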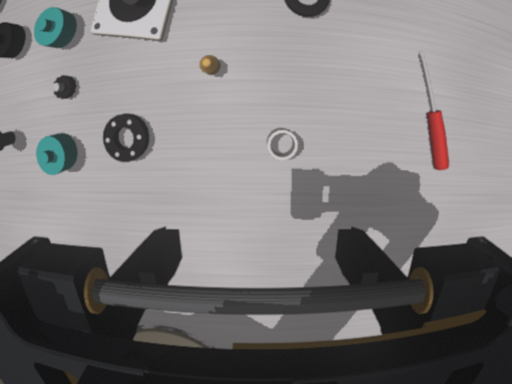

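View pics/wB.png

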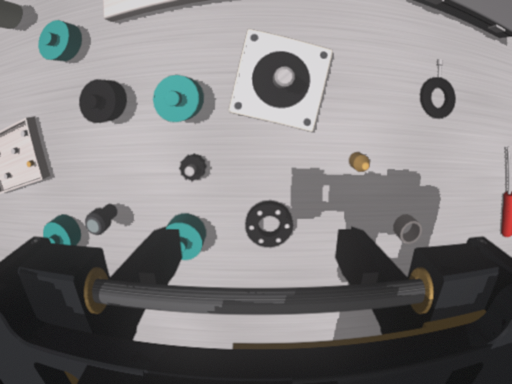

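wA shows the mount ring at (127,138) and barrel at (282,144). wB shows the stub top at (285,76) on its disc (281,78), mount ring (270,223), iris (438,97) with lever knob (439,62), barrel (410,228), and black cap (103,101) with its knob at (98,102).

```bash
cat >> h.py <<'E'
def dark(d,u,v,r,th=70,out=True):
    """ellipse of dark blob nearest (u,v)"""
    g=d['img'].max(2); u0,v0=max(0,u-r),max(0,v-r)
    w=(g[v0:v+r,u0:u+r]<th).astype(np.uint8)
    cs,_=cv2.findContours(w,cv2.RETR_EXTERNAL,cv2.CHAIN_APPROX_NONE)
    c=max(cs,key=cv2.contourArea); (x,y),ax,an=cv2.fitEllipse(c); return np.array([x+u0,y+v0]),ax,an
def bright(d,u,v,r,th):
    g=d['img'].min(2); u0,v0=max(0,u-r),max(0,v-r)
    w=g[v0:v+r+1,u0:u+r+1]>th; ys,xs=np.nonzero(w); return np.array([xs.mean()+u0,ys.mean()+v0]),w.sum()
E
python3 - <<'E'
from h import *
A,B,T,S=load('wA'),load('wB'),load('top0'),load('scene0')
for n,(d,f,u,v,r,z) in {'mountA':(A,1,127,138,30,.009),'mountB':(B,1,270,223,30,.009),'irisB':(B,1,438,97,28,.006),'capB':(B,1,103,101,30,.018),'discB':(B,1,281,78,36,.014),'mountT':(T,0,265,234,16,.009),'irisT':(T,0,348,168,16,.006)}.items():
    c,ax,an=dark(d,u,v,r); print(n,np.round(c,1),np.round(ax,1),np.round(onz(d,*c,z,f),4))
big=[cv2.resize(x['img'][v-h:v+h,u-h:u+h],(260,260),interpolation=cv2.INTER_CUBIC) for x,u,v,h in [(B,281,78,45),(B,438,85,45),(B,103,101,32),(B,410,215,32),(A,282,144,26),(S,265,240,32)]]
cv2.imwrite('pics/m1.png',np.vstack([np.hstack(big[:3]),np.hstack(big[3:])]))
E
```

```text
mountA [126.  137.1] [44.7 46.2] [0.4551 0.0027 0.009 ]
mountB [268.7 223. ] [43.2 46. ] [0.456  0.0035 0.009 ]
irisB [437.3  97.3] [33.2 39.5] [ 0.641  -0.2362  0.006 ]
capB [102.6 100.6] [41.2 46.8] [0.6313 0.2254 0.018 ]
discB [280.6  79. ] [53.3 55. ] [ 0.6475 -0.0092  0.014 ]
mountT [265.1 234.1] [22.2 22.7] [0.4551 0.0033 0.009 ]
irisT [348.7 168.4] [19.5 20.2] [ 0.6406 -0.2367  0.006 ]
```

View pics/m1.png

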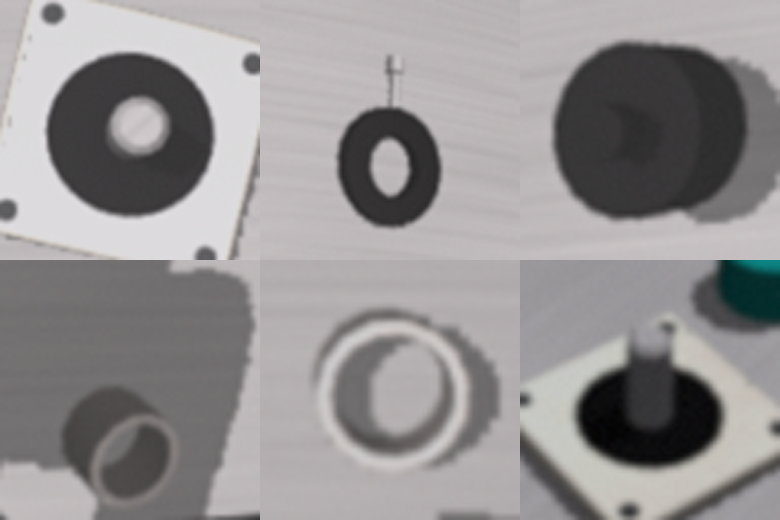

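The crops show the stub top at (283.8,76.6) in wB and (265.7,227.2) in the scene view. The cap's top face is at (97.6,101) in wB. The barrel rim is at (282.6,145) in wA and (411.2,232) in wB.

Run:
```python
from h import *
A,B,T,S=load('wA'),load('wB'),load('top0'),load('scene0')
def p(n,*a): q,e=tri(*a); print(n,np.round(q,4),'gap',round(e,4))
p('stub top',cast(B,283.8,76.6,1),cast(S,265.7,227.2))
p('barrel top',cast(A,282.6,145,1),cast(B,411.2,232,1))
def screws(d,u,v,r,th):
    g=d['img'].min(2)[v-r:v+r+1,u-r:u+r+1]; yy,xx=np.mgrid[-r:r+1,-r:r+1]
    m=(g>th)&(np.hypot(xx,yy)<20)&(np.hypot(xx,yy)>11)
    c=np.array([b[0] for b in blobs(m,2)]); print(len(c)); (x,y),_,_=cv2.fitEllipse(np.float32(c)) if len(c)>4 else ((0,0),0,0); return x+u-r,y+v-r
a=screws(A,126,137,24,90);b=screws(B,269,223,24,90); print(a,b); p('mount top',cast(A,*a,1),cast(B,*b,1))
c,_,_=dark(T,187,172,18); print('capT',c); p('cap',cast(B,97.6,101,1),cast(T,*c))
cb,_,_=dark(B,438,97,28); ct,_,_=dark(T,348,168,16); p('iris',cast(B,*cb,1),cast(T,*ct))
# lever knob
for d,u,v,f in [(B,438.5,62,1)]: print('lever',onz(d,u,v,.006,f))
# iris bore: height via A not visible
```

```text
stub top [ 0.6481 -0.0082  0.0611] gap 0.0028
barrel top [ 0.4449 -0.2064  0.0274] gap 0.0004
6
6
(123.36584281921387, 137.82155418395996) (268.92138671875, 225.6612205505371)
mount top [0.4552 0.0034 0.016 ] gap 0.0
capT [186.52191162 172.17547226]
cap [0.6298 0.2228 0.0353] gap 0.0025
iris [ 0.6409 -0.237   0.0047] gap 0.0002
lever [ 0.69269669 -0.23674073  0.006     ]
```

Call:
carry_out(motion=[[[-0.45,0.07,0,0,1],[-0.437,0.076,0,0,1],[0,0,0.45,0,1],[0,0,0.45,0,1],[0,0,0.45,0,1],[0,0,0.45,0,1],[0,0,0,0,1],[0,0,0,0,1],[0,0,0,0,1]]])

```text
clock: 3.05
tool_pos: [0.4568, 0.0036, 0.072]
eef_rot: [3.141, 0.0, 0.006]
ft_force: [-0.2, 0.3, 0.6]
gripper_width: 0.0884
grip_force: 0.0
```

Call:
carry_out(motion=[[[-0.01,0,0.3,0,1],[0,0,0.25,0,1],[0,0,0,0,1],[0,0,0,0,1],[0,0,0,0,-1],[0,0,0,0,-1],[0,0,0,0,-1],[0,0,0,0,-1],[0,0,0,0,-1]]], force=20)

```text
clock: 3.95
tool_pos: [0.4551, 0.0044, 0.0155]
eef_rot: [3.141, 0.002, 0.002]
ft_force: [-0.8, 0.7, 7.0]
gripper_width: 0.0655
grip_force: 20.0
```

Call:
carry_out(motion=[[[0,0,-0.4,0,-1],[0,0,-0.6,0,-1],[0.385,0.026,0,0,-1],[0.385,0.026,0,0,-1],[0.385,0.026,0,0,-1],[0.385,0.027,0,0,-1],[0.385,0.027,0,0,-1],[0,0,0,0,-1],[0,0,0,0,-1],[0,0,0,0,-1]]])

```text
clock: 4.95
tool_pos: [0.6463, -0.0083, 0.1047]
eef_rot: [-3.141, -0.002, 0.002]
ft_force: [-0.6, 0.3, -0.7]
gripper_width: 0.0657
grip_force: 20.0
```

Run:
```python
from h import *
d=snap('wrist','w1'); e=snap('scene','s1'); s=get_state(); print(s['clock'],s['tool_pos'],s['eef_rot'],s['gripper_width'],s['ft_force'])
i=d['img'][150:350,130:390]; j=e['img'][160:300,190:372]
cv2.imwrite('pics/m2.png',np.hstack([cv2.resize(i,(390,300)),cv2.resize(j,(390,300))]))
print(proj(d,[.6478,-.0088,.064],1))
```

```text
5.05 [ 0.64643335 -0.00835842  0.10508708] [-3.14148759e+00 -1.76952958e-03  5.32699147e-04] 0.06563358216498821 [-1.177174   -0.1150291  -0.93679551]
[258.5914123  221.00127244]
```

View pics/m2.png

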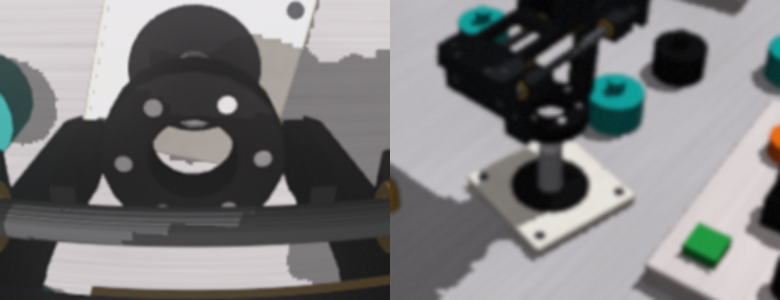

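In the wrist crop the ring is level in the jaws, with the stub right behind its bore. The scene crop shows the ring straight above the stub. I'll lower it in steps.

Call:
carry_out(motion=[[[0.013,0.004,0.2,0,-1],[0,0,0.15,0,-1],[0,0,0.15,0,-1],[0,0,0.1,0,-1],[0,0,0.05,0,-1],[0,0,0,0,-1],[0,0,0,0,-1]]])

```text
clock: 5.75
tool_pos: [0.6488, -0.009, 0.0402]
eef_rot: [3.141, 0.002, 0.001]
ft_force: [-0.3, -0.3, -1.3]
gripper_width: 0.0658
grip_force: 20.0
```

Call:
carry_out(motion=[[[-0.007,0,0.05,0,-1],[0,0,0.03,0,-1],[0,0,0.01,0,-1],[0,0,0.01,0,-1],[0,0,0,0,-1],[0,0,0,0,-1]]])

```text
clock: 6.35
tool_pos: [0.6479, -0.0089, 0.0298]
eef_rot: [3.142, 0.002, 0.0]
ft_force: [-0.8, 0.3, -1.1]
gripper_width: 0.0661
grip_force: 20.0
```

Call:
carry_out(motion=[[[0,0,0.01,0,-1],[0,0,0,0,-1],[0,0,0,0,-1]]])

```text
clock: 6.65
tool_pos: [0.6479, -0.0089, 0.0296]
eef_rot: [3.141, 0.002, 0.001]
ft_force: [-4.1, 0.6, 5.5]
gripper_width: 0.066
grip_force: 20.0
```

Contact felt. I'll release, lift and go over to the iris ring.

Call:
carry_out(motion=[[[0,0,0,0,1],[0,0,0,0,1],[0,0,0,0,1],[0,0,-0.3,0,1],[0,0,-0.4,0,1],[0,0,-0.4,0,1],[-0.014,0.45,0,0,1],[-0.014,0.45,0,0,1],[-0.014,0.45,0,0,1],[-0.014,0.45,0,0,1],[-0.013,0.476,0,0,1],[0,0,0,0,1]]])

```text
clock: 7.85
tool_pos: [0.6401, -0.2423, 0.1382]
eef_rot: [3.14, -0.008, 0.0]
ft_force: [-0.3, -0.9, -0.1]
gripper_width: 0.0882
grip_force: 0.0
```

Call:
carry_out(motion=[[[0,0,0,0,1],[0,0,0,0,1],[0,0,0,0,1]]])

```text
clock: 8.15
tool_pos: [0.6414, -0.235, 0.1388]
eef_rot: [-3.141, -0.005, 0.0]
ft_force: [-0.7, 0.1, -0.1]
gripper_width: 0.0882
grip_force: 0.0
```

Run:
```python
from h import *
d=snap('wrist','w2'); e=snap('scene','s2'); s=get_state(); print(s['clock'],s['tool_pos'],s['eef_rot'],s['gripper_width'],s['ft_force'])
i=d['img'][60:360,60:450]; j=e['img'][160:300,190:372]
cv2.imwrite('pics/m3.png',np.hstack([i,cv2.resize(j,(390,300))]))
p=proj(d,[.641,-.2365,.006],1); print(p)
c,ax,an=dark(d,int(p[0]),int(p[1]),60); print(c,ax,an,onz(d,*c,.006,1))
```

```text
8.25 [ 0.64141015 -0.23535362  0.13890268] [3.14156649e+00 4.11546717e-03 1.57066596e-04] 0.08804626293732891 [0.28382014 0.81313941 0.0092032 ]
[259.50848621 183.88114886]
[260.07722473 183.53478241] (60.31444549560547, 61.65261459350586) 101.79181671142578 [ 0.6413403  -0.23703282  0.006     ]
```

View pics/m3.png

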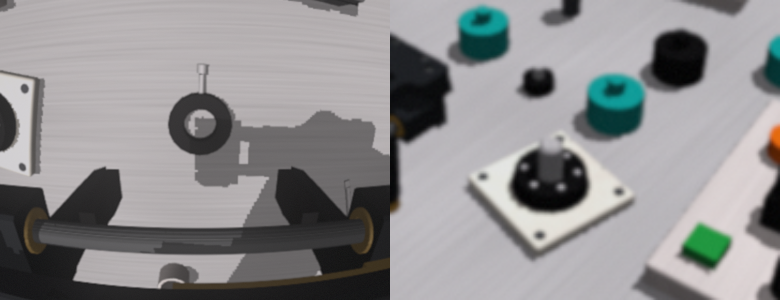

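The scene crop shows the mount ring flat on the plate round the stub. The wrist crop shows the iris ring between the jaws at full-frame (260,184), lever pointing ahead.

Call:
carry_out(motion=[[[0,0.017,0.4,0,1],[0,0,0.4,0,1],[0,0,0.3,0,1],[0,0,0.15,0,1],[0,0,0,0,1],[0,0,0,0,1],[0,0,0,0,-1],[0,0,0,0,-1],[0,0,0,0,-1],[0,0,0,0,-1],[0,0,0,0,-1],[0,0,0,0,-1]]])

```text
clock: 9.45
tool_pos: [0.6412, -0.2382, 0.0139]
eef_rot: [3.142, 0.002, 0.0]
ft_force: [-0.4, 0.9, 2.1]
gripper_width: 0.06
grip_force: 20.0
```

Call:
carry_out(motion=[[[0,0,-0.4,0,-1],[0,0,-0.6,0,-1],[0.013,-0.459,0,0,-1],[0.013,-0.459,0,0,-1],[0.013,-0.459,0,0,-1],[0.013,-0.459,0,0,-1],[0.014,-0.458,0,0,-1],[0,0,0,0,-1],[0,0,0,0,-1],[0,0,0,0,-1],[0,0,0,0,-1]]])

```text
clock: 10.55
tool_pos: [0.6475, -0.0103, 0.1036]
eef_rot: [3.141, -0.001, -0.0]
ft_force: [-0.7, -0.2, -1.2]
gripper_width: 0.0597
grip_force: 20.0
```

Call:
carry_out(motion=[[[0.003,-0.014,0.1,0,-1],[0,0,0.12,0,-1],[0,0,0.12,0,-1],[0,0,0.12,0,-1],[0,0,0.05,0,-1],[0,0,0,0,-1],[0,0,0,0,-1],[0,0,0,0,-1]]])

```text
clock: 11.35
tool_pos: [0.6481, -0.0075, 0.0534]
eef_rot: [3.141, 0.002, 0.002]
ft_force: [0.1, -0.5, -0.8]
gripper_width: 0.0598
grip_force: 20.0
```

Call:
carry_out(motion=[[[-0.003,0.012,0.04,0,-1],[0,0,0.02,0,-1],[0,0,0.01,0,-1],[0,0,0,0,-1],[0,0,0,0,-1],[0,0,0,0,-1]]])

```text
clock: 11.95
tool_pos: [0.6475, -0.0087, 0.0459]
eef_rot: [3.142, 0.002, 0.0]
ft_force: [-1.4, -0.6, 2.1]
gripper_width: 0.0598
grip_force: 20.0
```

Call:
carry_out(motion=[[[0,0,0.006,0,-1],[0,0,0,0,-1],[0,0,0,0,-1]]])

```text
clock: 12.25
tool_pos: [0.6476, -0.0087, 0.0459]
eef_rot: [3.141, 0.002, 0.001]
ft_force: [-3.3, -0.6, 7.7]
gripper_width: 0.06
grip_force: 20.0
```

Call:
carry_out(motion=[[[0,0,0,0,1],[0,0,0,0,1],[0,0,0,0,1],[0,0,-0.3,0,1],[0,0,-0.4,0,1],[0,0,-0.3,0,1],[-0.338,0.33,0,0,1],[-0.338,0.33,0,0,1],[-0.338,0.33,0,0,1],[-0.338,0.33,0,0,1],[-0.338,0.33,0,0,1],[-0.338,0.33,0,0,1]]])

```text
clock: 13.45
tool_pos: [0.4435, -0.2078, 0.1452]
eef_rot: [3.141, 0.002, 0.001]
ft_force: [1.0, -1.6, 0.7]
gripper_width: 0.0878
grip_force: 0.0
```

Call:
carry_out(motion=[[[0,0,0,0,1],[0,0,0,0,1],[0,0,0,0,1],[0,0,0,0,1]]])

```text
clock: 13.85
tool_pos: [0.4456, -0.2059, 0.145]
eef_rot: [-3.141, -0.005, -0.0]
ft_force: [0.5, 0.1, 0.3]
gripper_width: 0.0878
grip_force: 0.0
```

Run:
```python
from h import *
d=snap('wrist','w3'); e=snap('scene','s3'); s=get_state(); print(s['clock'],s['tool_pos'],s['eef_rot'],s['gripper_width'],s['ft_force'])
i=d['img'][60:360,60:450]; j=e['img'][160:300,190:372]
cv2.imwrite('pics/m4.png',np.hstack([i,cv2.resize(j,(390,300))]))
print(proj(d,[.445,-.2065,.028],1))
```

```text
13.95 [ 0.44547786 -0.20606975  0.14500916] [-3.14147844e+00 -4.34961273e-03  5.21622914e-05] 0.08796151495875709 [0.27110494 0.78183459 0.15145049]
[258.55404972 189.09571069]
```

View pics/m4.png

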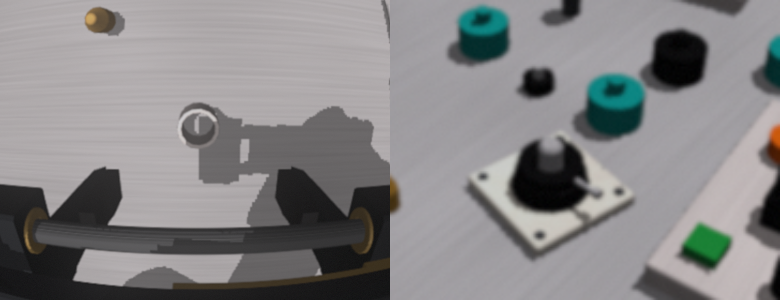

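The scene crop shows the iris ring flat on the mount ring, lever clear. The wrist crop shows the barrel rim at full-frame (257,187), centred between the jaws.

Call:
carry_out(motion=[[[0.004,0,0.4,0,1],[0,0,0.4,0,1],[0,0,0.3,0,1],[0,0,0.15,0,1],[0,0,0,0,1],[0,0,0,0,-1],[0,0,0,0,-1],[0,0,0,0,-1],[0,0,0,0,-1],[0,0,0,0,-1],[0,0,0,0,-1],[0,0,0,0,-1]]])

```text
clock: 15.15
tool_pos: [0.4453, -0.2068, 0.0202]
eef_rot: [3.142, 0.002, 0.0]
ft_force: [-1.0, 0.6, 2.2]
gripper_width: 0.0364
grip_force: 20.0
```

Call:
carry_out(motion=[[[0,0,0,0,-1],[0,0,0,0,-1],[0,0,0,0,-1]]])

```text
clock: 15.45
tool_pos: [0.4453, -0.2068, 0.0202]
eef_rot: [3.142, 0.002, 0.0]
ft_force: [-0.5, 0.7, 3.0]
gripper_width: 0.0366
grip_force: 20.0
```

Call:
carry_out(motion=[[[0,0,-0.3,0,-1],[0,0,-0.4,0,-1],[0,0,-0.35,0,-1],[0.338,-0.33,0,0,-1],[0.338,-0.33,0,0,-1],[0.338,-0.33,0,0,-1],[0.338,-0.33,0,0,-1],[0.338,-0.33,0,0,-1],[0.335,-0.33,0,0,-1],[0,0,0,0,-1],[0,0,0,0,-1],[0,0,0,0,-1]]])

```text
clock: 16.65
tool_pos: [0.647, -0.0094, 0.1249]
eef_rot: [3.142, 0.0, -0.001]
ft_force: [0.4, -0.4, 0.1]
gripper_width: 0.0367
grip_force: 20.0
```

Run:
```python
from h import *
d=snap('wrist','w4'); e=snap('scene','s4'); s=get_state(); print(s['clock'],s['tool_pos'],s['eef_rot'],s['gripper_width'],s['ft_force'])
i=d['img'][150:350,130:390]; j=e['img'][160:300,190:372]
cv2.imwrite('pics/m5.png',np.hstack([cv2.resize(i,(390,300)),cv2.resize(j,(390,300))]))
t=s['tool_pos']; print(proj(d,t+[0,0,.0078],1))
```

```text
16.75 [ 0.64706286 -0.00971208  0.12529854] [ 3.14155311e+00 -7.35332610e-04 -3.84139166e-04] 0.03702643329552303 [ 0.24170703 -1.03819403 -0.83629662]
[258.36207444 262.69080349]
```

View pics/m5.png

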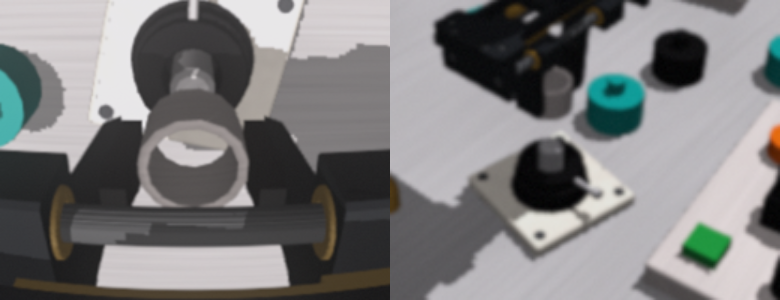

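Held upright, rim centre at full-frame (258.7,260) against a predicted (258.4,262.7), straight over the stub. Next I'll lower it.

Call:
carry_out(motion=[[[0.004,-0.009,0.12,0,-1],[0,0,0.15,0,-1],[0,0,0.15,0,-1],[0,0,0.1,0,-1],[0,0,0.05,0,-1],[0,0,0,0,-1],[0,0,0,0,-1],[0,0,0,0,-1]]])

```text
clock: 17.55
tool_pos: [0.6483, -0.0078, 0.0688]
eef_rot: [3.141, 0.002, 0.002]
ft_force: [0.0, 0.2, -0.2]
gripper_width: 0.0364
grip_force: 20.0
```

Call:
carry_out(motion=[[[-0.005,0.01,0.025,0,-1],[0,0,0.01,0,-1],[0,0,0.01,0,-1],[0,0,0,0,-1],[0,0,0,0,-1],[0,0,0,0,-1]]])

```text
clock: 18.15
tool_pos: [0.6476, -0.0088, 0.0642]
eef_rot: [3.141, 0.002, 0.001]
ft_force: [-2.8, 0.5, 5.6]
gripper_width: 0.0366
grip_force: 20.0
```

Call:
carry_out(motion=[[[0,0,0,0,1],[0,0,0,0,1],[0,0,0,0,1],[0,0,0,0,1],[0,0,-0.3,0,1],[0,0,-0.4,0,1],[0,0,-0.2,0,1],[-0.034,-0.466,0,0,1],[-0.034,-0.466,0,0,1],[-0.034,-0.466,0,0,1],[-0.034,-0.466,0,0,1],[-0.035,-0.469,0,0,1]]])

```text
clock: 19.35
tool_pos: [0.6297, 0.2264, 0.1537]
eef_rot: [-3.142, -0.001, -0.0]
ft_force: [-0.3, 0.3, 0.3]
gripper_width: 0.0878
grip_force: 0.0
```

Call:
carry_out(motion=[[[0,0,0,0,1],[0,0,0,0,1],[0,0,0,0,1],[0,0,0,0,1]]])

```text
clock: 19.75
tool_pos: [0.6305, 0.2232, 0.1536]
eef_rot: [3.141, -0.001, -0.0]
ft_force: [-0.3, 0.2, -0.3]
gripper_width: 0.088
grip_force: 0.0
```

Run:
```python
from h import *
d=snap('wrist','w5'); e=snap('scene','s5'); s=get_state(); print(s['clock'],s['tool_pos'],s['eef_rot'],s['gripper_width'],s['ft_force'])
i=d['img'][60:360,60:450]; j=e['img'][160:300,190:372]
cv2.imwrite('pics/m6.png',np.hstack([i,cv2.resize(j,(390,300))]))
print(proj(d,[.6305,.2245,.036],1),proj(d,[.6305,.2245,.0505],1))
p=proj(d,[.6305,.2245,.018],1).astype(int); c,ax,an=dark(d,p[0],p[1],55); print(c,ax,an,onz(d,*c,.018,1),onz(d,*c,.036,1))
```

```text
19.85 [0.63046616 0.22342374 0.15370692] [ 3.14156495e+00 -8.10390425e-04  1.51805037e-04] 0.08838605766751474 [-0.14123472 -0.76406686  0.01247294]
[256.37345875 188.18281799] [256.27769394 193.23928735]
[256.06841278 183.38585663] (61.364810943603516, 64.90668487548828) 178.48085021972656 [0.62972238 0.22489232 0.018     ] [0.63494616 0.22475738 0.036     ]
```

View pics/m6.png

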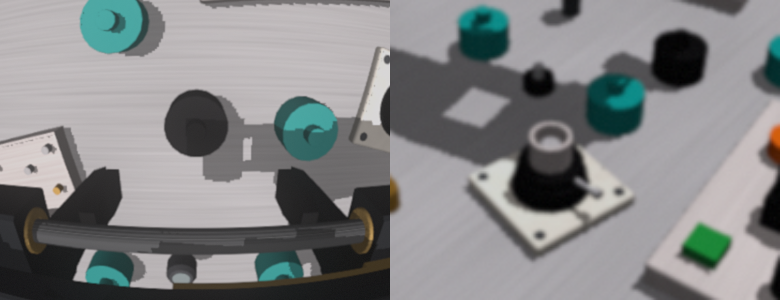

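The scene crop shows the barrel seated on the iris ring. The wrist crop shows the black cap centred between the jaws, with the turquoise one clear of the right finger.

Call:
carry_out(motion=[[[0,-0.011,0.4,0,1],[0,0,0.4,0,1],[0,0,0.3,0,1],[0,0,0.15,0,1],[0,0,0.06,0,1],[0,0,0,0,1],[0,0,0,0,-1],[0,0,0,0,-1],[0,0,0,0,-1],[0,0,0,0,-1],[0,0,0,0,-1],[0,0,0,0,-1]]])

```text
clock: 21.05
tool_pos: [0.6304, 0.2257, 0.0232]
eef_rot: [-3.141, -0.002, -0.001]
ft_force: [-0.4, -0.6, 4.4]
gripper_width: 0.0583
grip_force: 20.0
```

Call:
carry_out(motion=[[[0,0,-0.3,0,-1],[0,0,-0.4,0,-1],[0,0,-0.35,0,-1],[0.035,0.469,0,0,-1],[0.035,0.469,0,0,-1],[0.035,0.469,0,0,-1],[0.034,0.469,0,0,-1],[0.034,0.469,0,0,-1],[0,0,0,0,-1],[0,0,0,0,-1],[0,0,0,0,-1],[0,0,0,0,-1]]])

```text
clock: 22.25
tool_pos: [0.6476, -0.0073, 0.1276]
eef_rot: [-3.141, -0.005, 0.0]
ft_force: [0.2, -0.0, -0.5]
gripper_width: 0.0586
grip_force: 20.0
```

Run:
```python
from h import *
d=snap('wrist','w6'); e=snap('scene','s6'); s=get_state(); print(s['clock'],s['tool_pos'],s['eef_rot'],s['gripper_width'],s['ft_force'])
i=d['img'][150:350,130:390]; j=e['img'][160:300,190:372]
cv2.imwrite('pics/m7.png',np.hstack([cv2.resize(i,(390,300)),cv2.resize(j,(390,300))]))
```

```text
22.35 [ 0.64765741 -0.00757706  0.1276269 ] [-3.14148019e+00 -4.24152029e-03  2.79857365e-05] 0.05811642877892864 [-0.14875431 -0.00696908 -0.52737368]
```

View pics/m7.png

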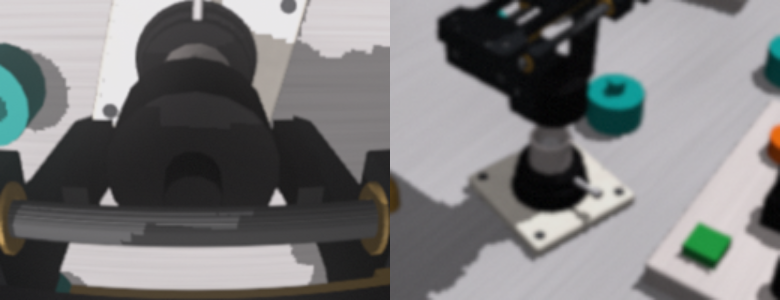

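The cap is level in the jaws and straight over the barrel in both views. I'll lower it.

Call:
carry_out(motion=[[[0,0.01,0.12,0,-1],[0,0,0.12,0,-1],[0,0,0.12,0,-1],[0,0,0.12,0,-1],[0,0,0.07,0,-1],[0,0,0,0,-1],[0,0,0,0,-1],[0,0,0,0,-1]]])

```text
clock: 23.15
tool_pos: [0.648, -0.0099, 0.0733]
eef_rot: [3.141, 0.002, 0.002]
ft_force: [0.5, 0.2, -0.5]
gripper_width: 0.0579
grip_force: 20.0
```

Call:
carry_out(motion=[[[-0.003,-0.01,0.03,0,-1],[0,0,0.018,0,-1],[0,0,0.01,0,-1],[0,0,0,0,-1],[0,0,0,0,-1],[0,0,0,0,-1]]])

```text
clock: 23.75
tool_pos: [0.6474, -0.0087, 0.0672]
eef_rot: [-3.142, -0.002, -0.0]
ft_force: [-2.4, 1.2, 5.1]
gripper_width: 0.0579
grip_force: 20.0
```

Contact came at the expected height. I'll release, lift clear, and take one last look.

Call:
carry_out(motion=[[[0,0,0,0,1],[0,0,0,0,1],[0,0,0,0,1],[0,0,0,0,1],[0,0,-0.25,0,1],[0,0,-0.4,0,1],[0,0,-0.4,0,1],[-0.3,0,-0.3,0,1],[-0.4,0,0,0,1],[-0.4,0,0,0,1],[0,0,0,0,1],[0,0,0,0,1]]])

```text
clock: 24.95
tool_pos: [0.5375, -0.009, 0.2024]
eef_rot: [3.141, 0.001, 0.002]
ft_force: [0.0, 0.1, -0.1]
gripper_width: 0.0884
grip_force: 0.0
```

Run:
```python
from h import *
d=snap('wrist','w7'); e=snap('scene','s7'); s=get_state(); print(s['clock'],s['tool_pos'],s['ft_force'])
i=d['img'][30:330,60:450]; j=e['img'][160:300,190:372]
cv2.imwrite('pics/m8.png',np.hstack([i,cv2.resize(j,(390,300))]))
```

```text
25.05 [ 0.53851554 -0.0091321   0.20211154] [0.26075105 0.17035307 0.17302769]
```

View pics/m8.png

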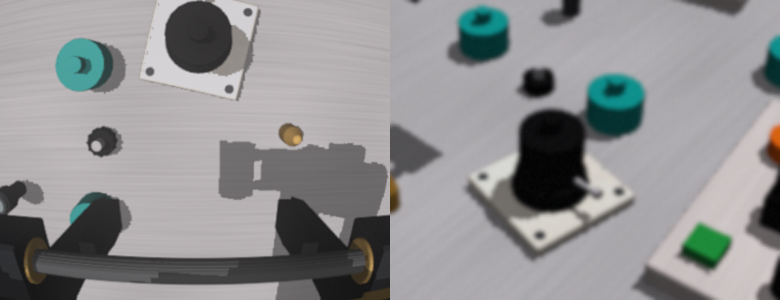

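The stack stands straight, with the cap seated on the iris ring at scene crop (550,150), and the bystanders look undisturbed.

```bash
python3 -c "
from rig import *
print(sign_off())"
```

```text
the job is handed in; nothing more can be done
None
```

The condenser is assembled on the stub in the order asked: mounting ring, iris ring, lens barrel, dust cap. Each part was lowered to contact before release, the final views show the stack straight and seated with the bystanders undisturbed, and I handed it in at about 25 s on the robot's clock.

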